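# Post the fabric weight through the tool-return flap

## Robot

A 6-joint arm with a two-finger parallel gripper is mounted at the origin on the work surface. World frame = base frame: x ahead of the robot, y to its left, z up, the work surface at z = 0. Lengths are in m, angles in rad, forces in N, time in s.
With the tool pointing down it reaches from about 0.275 to 0.85 m from the base axis. Payload 5.2 kg.
Tool frame: the origin (TCP) lies midway between the tips of the shut fingers; the grasp point (between the pads) lies 19 mm behind it; z points along the fingers, y is the line along which they close (so a half turn about z gives the same grasp; the last joint's range is limited). The gripper opens to 85 mm and grips with 20 to 120 N. Pads are 22 mm wide; open, the fingers measure 114 mm over their backs; the gripper's body (76 mm by 85 mm) begins 54 mm behind the grasp point. The pads swing forward as they close: fully open they stand 13 mm farther back than shut.
Start: joints at [-1.516, 0.259, 1.535, -0, 1.348, -0.203], TCP at [0.14, -0.532, 0.231] pointing down, gripper open.
Joint ranges: [-3.14, 3.14], [-0.91, 2.08], [0.19, 2.58], [-1.22, 4.36], [0.22, 2.71], [-3.12, 3.12]. Speed limits (rad/s): [2.57, 2.57, 3.14, 3.14, 3.14, 3.14].

## Interface

Orientations are given as a unit quaternion [w, x, y, z].
In Python, from workcell import robot gives the robot as it stands. The module is installed in compiled form; this text tells all that it offers.
- The arm moves only by the tool apply_moves, never from a script. Its argument "commands" is a list of rows, each an object with "linear": the shift along the world's x, y, z in cm, a list of three; "dr": the turn, a rotation vector about the world's x, y, z in rad, a list of three; "fingers": the opening, from 0 (shut) to 1 (fully open). In form: [{"linear": [dx, dy, dz], "dr": [rx, ry, rz], "fingers": fingers}, ...]. A call has 1 to 12 rows; each row is the pose to reach, as a shift and turn from the pose commanded when the call began; what a row does not reach only later rows make up. A row lasts 1/12 s, in which the tool goes at most 41.7 mm and 7.16 degrees, less where a joint would pass 70% of its speed; a pose out of reach is approached as far as the arm can. A call with a gripper value outside its range is refused whole. The fingers move at their own pace and stop on an object; "squeeze" is the grip in N (left out, the last holds). Time passes only in rows, so rows that repeat a pose let the fingers close. It gives the time, the measured TCP pose, the force, the opening and the grip force at its end, in the units of the state.
- robot.observe(): the state, without advancing time (a new reading comes with each control period).
- robot.camera(name): name is "scene" or "top"; returns a dict with "img" (480x640x3 uint8, red, green, blue), "fx", "fy", "cx", "cy" (pixels), "camera_from_world" (4x4, takes a point from world to camera coordinates). Camera axes: x right, y up, looking along -z (the intrinsics and any distortion apply to the point x, -y, -z); pixel columns grow to the right and rows downward; lengths in m; the calibration is good to about 2 mm. A picture is of the moment at which its call begins. There is no depth.
- robot.hand_in(): hands the job in; it is judged then, once.
The state is a dict: "time": time; "joint_pos": joint angles; "joint_velocities": joint speeds; "tau": joint torques, N m; "tool_pos": TCP position; "tcp_rot": TCP orientation; "force": force on the tool from outside, world axes, zero at the start; "wrist_torque": the same for the moment, N m; "finger_gap": opening from 0.0 (shut) to 1.0 (fully open); "grasp_force": force on a finger pad.
Only numpy, scipy, OpenCV 4.12 (cv2) and the standard library are available. Lean on these libraries where they do the work, as an engineer would, in place of code of your own. Each camera call takes 0.05 s, during which the arm holds its last target. There are 200 camera calls.

## Task

Return the borrowed fabric weight: push it through the sprung flap of the tool-return box so that it drops inside and the flap shuts fully behind it. Leave the plain steel block and the other things on the bench where they are.

Things in the scene. Friction and masses are not known exactly. Their poses are not given: they have to be found in the camera images.
- fabric_weight: Fabric weight of dark cast metal, lying flat: foot plate 100 (x) x 56 (y) x 12 mm high, with a narrower grip ridge 34 mm wide (y) centred on it along its whole length, from 12 to 30 mm high. Thin rubber underside. About 0.4 to 0.65 kg. Origin at the centre of its underside, x along its length; its two ends are alike and either may go in first.
- returns_box: Grey tool-return box fixed to the bench, 200 (x) x 180 (y) x 210 mm high, clear flat roof, turned about the vertical from start to start. Origin on the bench; its x axis points inwards: outer front face at x = -90 mm, back at x = +110 mm. Inside, behind the slot's lower inner edge at x = -82 mm, it is empty down to the floor at 6 mm: an item whose middle is past that edge tips off it and drops in.
- slot (a point): Centre of the slot's lower edge, in the outer front face (box x = -90 mm), level with the sill. The slot is 90 mm wide (centred on box y = 0) and 62 mm high, from 140 to 202 mm above the bench; the lintel and roof over it reach 210 mm.
- sill_front (a point): Middle of the wooden sill's front edge, on its top, 140 mm above the bench. The flat sill, 120 mm wide (box y), no rails, runs from here (box x = -210 mm) in to box x = -84 mm, 6 mm past the front face. Two thin legs and brackets under it.
- flap (a joint): Flap angle, rad: 0 hanging shut in the slot, up to 1.5 swung fully inwards and up. Aluminium plate 84 mm wide, 58 mm deep, 4 mm thick, hinged along the slot's top edge, opens only inwards; a light spring (about 0.008 N m shut, 0.02 N m fully open) shuts it by itself. The fabric weight opens it with a push of a newton or two.
- dolly: Plain rectangular steel block of the same dark metal, 100 x 50 x 32 mm, no step; origin at the centre of its underside, x along its length. Not to be posted.
- mug: White mug, 80 mm across, 90 mm tall, standing; origin at the centre of its underside.
- glue_can: Steel can, 66 mm across, 180 mm tall, standing; origin at the centre of its underside.
- tack_jar: Glass jar, 70 mm across, 90 mm tall, standing; origin at the centre of its underside.
- webbing_roll: Grey roll 100 mm across, 50 mm tall, with a hole, lying flat; origin at the centre of its underside.
- mallet: Hammer lying flat, about 300 mm long, handle to its -x.
- screwdriver: Screwdriver lying flat, about 200 mm long, handle to its -x.
There are look-alikes about, which are no part of the job. Leave any turquoise or yellow look-alike of the fabric_weight alone.

How it is judged:
By the outcome, as a careful person would: the job done as asked, in the order asked, and still so for the second after the job is handed in, with the robot touching nothing.
It also fails if it takes over 48 s, if anything falls off the work surface, if the arm or the gripper's body presses on something with over 40 N, if the wrist force passes 120 N, or if a joint passes its speed limit or range.

## Working session

There is one attempt and no reset: what is moved stays moved. The work goes in short steps, Python scripts to look and compute and a tool call to move; the robot and the scene stay as the last step left them, time stands still between calls to the robot, and variables do not carry over. Pictures are saved under pics/ and viewed, at most 10 in all, crops included, and the job is handed in when it is done.

Besides the shell and the picture viewer there is one more tool, called after "Request:" by a JSON object that holds its "name" and its "arguments", one argument or row to a line. apply_moves: Moves the arm, as the interface text tells. Its arguments: {"type":"object","properties":{"commands":{"type":"array","items":{"type":"object","properties":{"linear":{"type":"array","items":{"type":"number"}},"dr":{"type":"array","items":{"type":"number"}},"fingers":{"type":"number"}}}},"squeeze":{"type":"number"}},"required":["commands"]}

```bash
mkdir -p pics
cat > h.py <<'E'
import numpy as np, cv2
from workcell import robot
def cam(n):
    c=robot.camera(n); return c
def proj(c,P):
    P=np.atleast_2d(P); T=np.array(c["camera_from_world"]); q=P@T[:3,:3].T+T[:3,3]
    return np.c_[c["cx"]+c["fx"]*q[:,0]/-q[:,2], c["cy"]+c["fy"]*-q[:,1]/-q[:,2]]
def ray(c,uv,z):
    uv=np.atleast_2d(uv).astype(float); T=np.array(c["camera_from_world"]); R=T[:3,:3]; o=-R.T@T[:3,3]
    d=np.c_[(uv[:,0]-c["cx"])/c["fx"],-(uv[:,1]-c["cy"])/c["fy"],-np.ones(len(uv))]@R
    return o+d*((z-o[2])/d[:,2])[:,None]
E
python3 - <<'E'
from h import *
for n in("scene","top"):
    c=cam(n); cv2.imwrite(f"pics/{n}0.png",c["img"][:,:,::-1]); print({k:v for k,v in c.items() if k!="img"})
print(robot.observe())
E
```

```text
{'fx': 484.48919039554085, 'fy': 484.48919039554085, 'cx': 320.6830727219625, 'cy': 239.0912250618602, 'camera_from_world': array([[ 0.14266006,  0.98963073, -0.0167068 , -0.05466823],
       [-0.6436754 ,  0.10558504,  0.75798006,  0.24467504],
       [ 0.75188435, -0.09737973,  0.65206373, -1.87243744],
       [ 0.        ,  0.        ,  0.        ,  1.        ]])}
{'fx': 617.4266863604739, 'fy': 617.4266863604739, 'cx': 318.46650578526425, 'cy': 235.9348735366392, 'camera_from_world': array([[ 0.00340713, -0.99994384, -0.01003553,  0.00890865],
       [ 0.98567051,  0.00166567,  0.16867385, -0.54310366],
       [-0.16864766, -0.01046641,  0.98562083, -1.60564487],
       [ 0.        ,  0.        ,  0.        ,  1.        ]])}
{'time': 0.1, 'joint_pos': array([-1.51583213e+00,  2.59259379e-01,  1.53597942e+00, -2.13790464e-05,
        1.34803424e+00, -2.02826985e-01]), 'joint_velocities': array([ 0.00114442, -0.00024012, -0.00183991,  0.00144579, -0.00100294,
       -0.00068985]), 'tau': array([ 2.37792759e-03, -4.46972287e+01, -2.91247612e+01, -3.01177442e-04,
        6.11014722e-03,  6.56890606e-06]), 'tool_pos': array([ 0.14019355, -0.53132621,  0.23056131]), 'tcp_rot': array([-8.38666658e-04,  9.91703803e-01,  1.28541282e-01,  5.16650498e-05]), 'force': array([ 0.13706054, -0.32338519,  0.42181203]), 'wrist_torque': array([-0.02912949, -0.00892703, -0.01755441]), 'grasp_force': 0.0, 'finger_gap': 0.9998585497797647}
```

View pics/scene0.png

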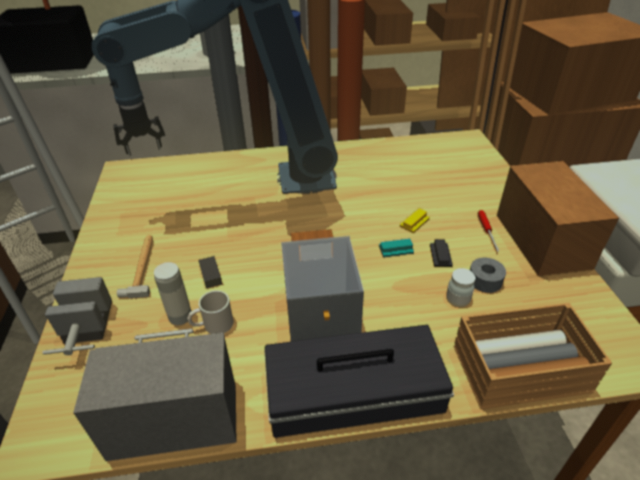

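View pics/top0.png

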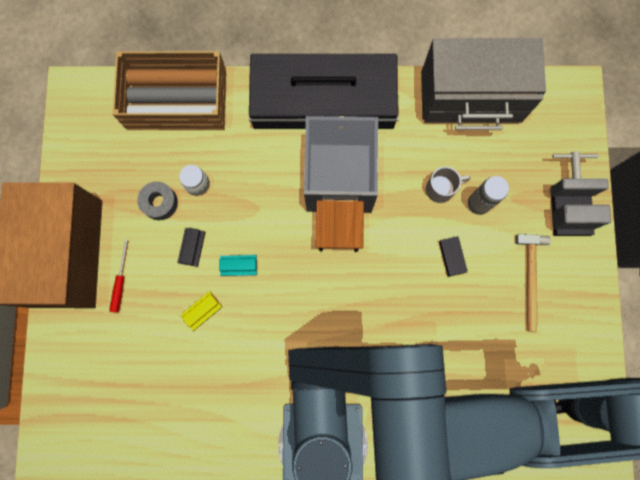

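Scene: box at top (341,160), with its sill at (340,225) facing the robot. Candidates in the top view are dark (191,247), which seems to have a ridge, dark (453,256), which looks plain, turquoise (238,265) and yellow (201,310). I'll check the two dark ones close up.

Run:
```python
from h import *
t=cam("top");s=cam("scene")
f=lambda im,u,v,h=28:cv2.resize(im[v-h:v+h,u-h:u+h],(390,290),interpolation=cv2.INTER_CUBIC)
o=np.vstack([np.hstack([f(t["img"],191,247),f(t["img"],453,256)]),np.hstack([f(s["img"],442,252),f(s["img"],210,271)])])
cv2.imwrite("pics/c.png",np.clip(o[:,:,::-1]*1.6,0,255).astype(np.uint8))
b=cv2.resize(t["img"][100:260,280:400],(600,800),interpolation=cv2.INTER_CUBIC)[:,:]
cv2.imwrite("pics/box.png",cv2.resize(b[:,:,::-1],(450,600)))
for u,v in((191,247),(453,256)):
    p=t["img"][v-30:v+30,u-30:u+30]; m=(p.max(2)<90).astype(np.uint8)
    n,l,st,ce=cv2.connectedComponentsWithStats(m); k=1+np.argmax(st[1:,4]); pts=np.argwhere(l==k)[:,::-1]+[u-30,v-30]
    r=cv2.minAreaRect(pts.astype(np.float32)); bx=cv2.boxPoints(r); w=ray(t,bx,.006); print(r); print(w.round(4),w.mean(0),np.linalg.norm(np.diff(w,axis=0),axis=1))
```

```text
((191.20587158203125, 246.82351684570312), (19.632204055786133, 36.01044845581055), 12.52880859375)
[[0.4764 0.3944 0.006 ]
 [0.574  0.377  0.006 ]
 [0.5621 0.3237 0.006 ]
 [0.4649 0.3416 0.006 ]] [0.5193479  0.35916195 0.006     ] [0.09910169 0.05459277 0.09893426]
((452.3770751953125, 256.273681640625), (36.20107650756836, 19.52172088623047), 75.52970886230469)
[[ 0.536  -0.317   0.006 ]
 [ 0.5496 -0.369   0.006 ]
 [ 0.4533 -0.3901  0.006 ]
 [ 0.4399 -0.3386  0.006 ]] [ 0.49468263 -0.35368789  0.006     ] [0.05374265 0.09855381 0.0532155 ]
```

View pics/c.png

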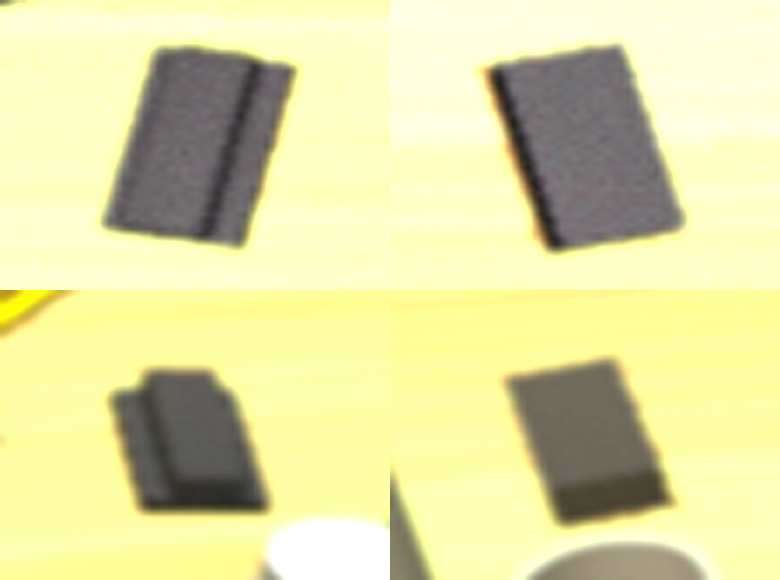

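View pics/box.png

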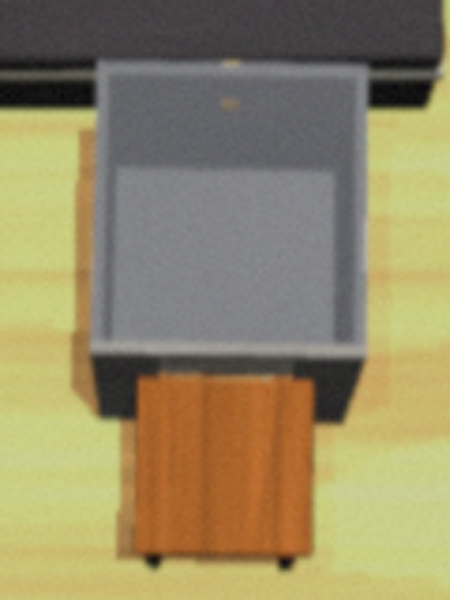

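The piece at (191,247) has the step and ridge, so it is the fabric weight; (453,256) is the plain block. Next I'll fit the poses of the weight and the box/sill in both cameras.

```bash
cat >> h.py <<'E'
from scipy.optimize import minimize
def boxpts(lx,ly,z0,z1,x0=0): return np.array([[x0+a*lx/2,b*ly/2,z] for a in(-1,1) for b in(-1,1) for z in(z0,z1)])
WP=[boxpts(.1,.056,0,.012),boxpts(.1,.034,.012,.030)]
def world(P,p,z=0):
    c,s=np.cos(p[2]),np.sin(p[2]); return np.c_[p[0]+c*P[:,0]-s*P[:,1],p[1]+s*P[:,0]+c*P[:,1],P[:,2]+z]
def sil(c,parts,p,x0,y0,w,h,z=0,S=8):
    m=np.zeros((h*S,w*S),np.uint8)
    for P in parts:
        q=(proj(c,world(P,p,z))-[x0,y0]+.5)*S
        cv2.fillPoly(m,[cv2.convexHull(q.astype(np.float32)).astype(np.int32)],1)
    return cv2.resize(m.astype(np.float32),(w,h),interpolation=cv2.INTER_AREA)
def fit(views,parts,p0,z=0):
    # views: (cam, soft mask crop, x0,y0)
    f=lambda p:sum(np.abs(sil(c,parts,p,x,y,m.shape[1],m.shape[0],z)-m).sum() for c,m,x,y in views)
    sx=np.array([[0,0,0],[.01,0,0],[0,.01,0],[0,0,.1]])
    r=minimize(f,p0,method="Nelder-Mead",options=dict(initial_simplex=np.array(p0)+sx,xatol=1e-4,fatol=.05,maxiter=400)); return r.x,r.fun
E
python3 - <<'E'
from h import *
t=cam("top");s=cam("scene")
def dark(c,u,v,h=28):
    p=c["img"][v-h:v+h,u-h:u+h].max(2).astype(float); m=np.clip((150-p)/90,0,1)
    n,l,st,_=cv2.connectedComponentsWithStats((m>.1).astype(np.uint8)); k=l[h,h]; return c,(m*(l==k)).astype(np.float32),u-h,v-h
a=dark(t,191,247);b=dark(s,442,252,18)
for V in([a],[b],[a,b]): print("weight",fit(V,WP,[.52,.36,-.18]),[v[1].sum() for v in V])
hsv=cv2.cvtColor(t["img"],cv2.COLOR_RGB2HSV)
sub=hsv[180:262,300:380]; print(hsv[225,340],hsv[225,390],hsv[160,340])
m=((sub[:,:,0]<16)&(sub[:,:,1]>120)).astype(np.uint8); n,l,st,_=cv2.connectedComponentsWithStats(m); k=l[45,40]
pts=(np.argwhere(l==k)[:,::-1]+[300,180]).astype(np.float32); r=cv2.minAreaRect(pts); w=ray(t,cv2.boxPoints(r),.14); print(w.round(4),np.linalg.norm(np.diff(w,axis=0),axis=1))
# roof corners
q=np.array([[97,62],[367,62],[365,355],[92,355]])/3.75+[280,100]; w=ray(t,q,.21); print(w.round(4),w.mean(0),np.linalg.norm(np.diff(w,axis=0),axis=1))
q=np.array([[137,376],[313,376],[313,553],[137,555]])/3.75+[280,100]; w=ray(t,q,.14); print(w.round(4),np.linalg.norm(np.diff(w,axis=0),axis=1))
E
```

```text
weight (array([ 0.51745401,  0.35954275, -0.15761257]), np.float64(119.9822998046875)) [np.float32(680.5333)]
weight (array([ 0.52195041,  0.35800046, -0.19405448]), np.float64(60.432640075683594)) [np.float32(462.73334)]
weight (array([ 0.51945439,  0.35806472, -0.1941152 ]), np.float64(180.11805725097656)) [np.float32(680.5333), np.float32(462.73334)]
[ 14 188 171] [ 32  90 208] [108   9 139]
[[ 0.4966  0.0205  0.14  ]
 [ 0.6231  0.0176  0.14  ]
 [ 0.6197 -0.1046  0.14  ]
 [ 0.4934 -0.1001  0.14  ]] [0.12652622 0.12225962 0.12638317]
[[ 0.8165  0.0409  0.21  ]
 [ 0.8164 -0.1381  0.21  ]
 [ 0.6171 -0.1342  0.21  ]
 [ 0.6169  0.0428  0.21  ]] [ 0.71674148 -0.04714079  0.21      ] [0.17903929 0.1993823  0.17707065]
[[ 0.6192  0.0145  0.14  ]
 [ 0.6193 -0.1049  0.14  ]
 [ 0.4978 -0.1038  0.14  ]
 [ 0.4963  0.0141  0.14  ]] [0.11942903 0.12146201 0.1178775 ]
```

Run:
```python
from h import *
t=cam("top");s=cam("scene")
def dark(c,u,v,h,hi,lo):
    p=c["img"][v-h:v+h,u-h:u+h].max(2).astype(float); m=np.clip((hi-p)/(hi-lo),0,1)
    n,l,st,_=cv2.connectedComponentsWithStats((m>.1).astype(np.uint8)); k=l[h,h]; return c,(m*(l==k)).astype(np.float32),u-h,v-h
print(t["img"][240:254,191].max(1), s["img"][246:262,442].max(1))
a=dark(t,191,247,28,170,100);b=dark(s,442,252,18,150,85)
for V in([a],[b],[a,b]): print("weight",fit(V,WP,[.52,.36,-.18]),[v[1].sum() for v in V])
hsv=cv2.cvtColor(t["img"],cv2.COLOR_RGB2HSV); sub=hsv[180:262,300:380]
m=((sub[:,:,0]<19)&(sub[:,:,1]>140)).astype(np.uint8); n,l,st,_=cv2.connectedComponentsWithStats(m); m=(l==l[45,40])
ys,xs=np.nonzero(m)
L=[];R=[]
for y in range(int(ys.min())+3,int(ys.max())-3):
    q=xs[ys==y]; L.append([q.min()-.5+300,y+180]);R.append([q.max()+.5+300,y+180])
for e in(L,R):
    w=ray(t,e,.14); k,c0=np.polyfit(w[:,0],w[:,1],1); print("sill edge slope",k,"y at .5,.617:",c0+k*.5,c0+k*.617)
print("rows",ys.min()+180,ys.max()+180, ray(t,[[340,ys.max()+180.5],[340,ys.min()+179.5]],.14))
g=t["img"].astype(int)
print(g[188:206,342].tolist())
```

```text
[67 68 68 73 68 71 67 71 70 71 72 73 72 71] [58 59 59 59 59 59 57 58 57 57 58 57 57 53 45 35]
weight (array([ 0.51883612,  0.35944356, -0.17841181]), np.float64(23.777233123779297)) [np.float32(779.24286)]
weight (array([ 0.51954604,  0.35804913, -0.1867001 ]), np.float64(36.59831619262695)) [np.float32(485.09232)]
weight (array([ 0.51892855,  0.3592041 , -0.17553499]), np.float64(65.91397094726562)) [np.float32(779.24286), np.float32(485.09232)]
sill edge slope -0.07271000325421874 y at .5,.617: 0.026277222388986506 0.01777015200824291
sill edge slope -0.039888787007129375 y at .5,.617: -0.10077315672017961 -0.10544014480001376
rows 200 249 [[ 0.49256243 -0.04488772  0.14      ]
 [ 0.62122882 -0.04520602  0.14      ]]
[[130, 133, 135], [128, 125, 133], [135, 136, 138], [148, 144, 144], [162, 158, 153], [155, 152, 147], [122, 120, 114], [79, 76, 73], [67, 64, 61], [69, 67, 63], [71, 67, 64], [90, 76, 61], [144, 109, 68], [173, 120, 65], [170, 101, 49], [169, 99, 40], [169, 98, 43], [168, 94, 40]]
```

Request:
{"name": "apply_moves", "arguments": {
  "commands": [
    {"linear":[1.5,3.7,0],"dr":[0,0,-0.02],"fingers":1},
    {"linear":[3,7.4,0],"dr":[0,0,-0.04],"fingers":1},
    {"linear":[4.5,11.1,0],"dr":[0,0,-0.06],"fingers":1},
    {"linear":[6,14.8,0],"dr":[0,0,-0.08],"fingers":1},
    {"linear":[7.5,18.5,0],"dr":[0,0,-0.1],"fingers":1},
    {"linear":[9,22.2,0],"dr":[0,0,-0.12],"fingers":1},
    {"linear":[10.5,25.9,0],"dr":[0,0,-0.14],"fingers":1},
    {"linear":[12,29.6,0],"dr":[0,0,-0.16],"fingers":1},
    {"linear":[13.5,33.3,0],"dr":[0,0,-0.18],"fingers":1},
    {"linear":[15,37,0],"dr":[0,0,-0.2],"fingers":1},
    {"linear":[16.5,40.7,0],"dr":[0,0,-0.22],"fingers":1},
    {"linear":[18,44.4,0],"dr":[0,0,-0.24],"fingers":1}
  ]
}}

```text
time: 1.4
tool_pos: [0.3204, -0.0861, 0.2317]
tcp_rot: [0.0, 1.0, 0.008, 0.001]
force: [1.8, 0.3, 0.5]
finger_gap: 0.999
grasp_force: 0.0
```

Request:
{"name": "apply_moves", "arguments": {
  "commands": [
    {"linear":[1.5,3.7,0],"dr":[0,0,-0.02],"fingers":1},
    {"linear":[3,7.4,0],"dr":[0,0,-0.04],"fingers":1},
    {"linear":[4.6,11.2,0],"dr":[0,0,-0.06],"fingers":1},
    {"linear":[6.2,15,0],"dr":[0,0,-0.08],"fingers":1},
    {"linear":[7.7,18.7,0],"dr":[0,0,-0.1],"fingers":1},
    {"linear":[9.2,22.4,0],"dr":[0,0,-0.12],"fingers":1},
    {"linear":[10.8,26.2,-1],"dr":[0,0,-0.14],"fingers":1},
    {"linear":[12.3,30,-3],"dr":[0,0,-0.16],"fingers":1},
    {"linear":[13.8,33.7,-4.5],"dr":[0,0,-0.18],"fingers":1},
    {"linear":[15.4,37.5,-6],"dr":[0,0,-0.19],"fingers":1},
    {"linear":[16.9,41.2,-7.5],"dr":[0,0,-0.19],"fingers":1},
    {"linear":[18.4,44.8,-9],"dr":[0,0,-0.19],"fingers":1}
  ]
}}

```text
time: 2.4
tool_pos: [0.5014, 0.3547, 0.1436]
tcp_rot: [-0.0, 0.996, -0.086, 0.0]
force: [1.5, -0.8, 1.1]
finger_gap: 0.997
grasp_force: 0.0
```

Request:
{"name": "apply_moves", "arguments": {
  "commands": [
    {"linear":[0,0,0],"dr":[0,0,0],"fingers":1},
    {"linear":[0,0,0],"dr":[0,0,0],"fingers":1}
  ]
}}

```text
time: 2.57
tool_pos: [0.5003, 0.3539, 0.1418]
tcp_rot: [0.001, 0.996, -0.085, -0.002]
force: [0.6, 0.8, -0.0]
finger_gap: 0.999
grasp_force: 0.0
```

Run:
```python
from h import *
t=cam("top");s=cam("scene")
cv2.imwrite("pics/m1.png",np.vstack([cv2.resize(c["img"][y:y+100,x:x+130],(390,300),interpolation=cv2.INTER_CUBIC) for c,x,y in((t,130,200),(s,380,180))])[:,:,::-1])
hsv=cv2.cvtColor(t["img"],cv2.COLOR_RGB2HSV); x0,y0=300,203; sub=hsv[y0:262,x0:380]
m=((sub[:,:,0]<19)&(sub[:,:,1]>140)).astype(np.uint8); n,l,st,_=cv2.connectedComponentsWithStats(m); m=(l==l[25,40]).astype(np.float32)
# sill visible part below row 203
for th in(.008,.012,.018):
    print("sill",th,fit([(t,m,x0,y0)],[boxpts(.126,.12,.14-th,.14,-.147)],[.707,-.045,-.02]),m.sum())
# box silhouette vs wood: low saturation
x0,y0=290,128; sub=hsv[y0:200,x0:395]; m=(sub[:,:,1]<65).astype(np.uint8); n,l,st,_=cv2.connectedComponentsWithStats(m); m=(l==l[30,50]).astype(np.float32)
print("box",fit([(t,m,x0,y0)],[boxpts(.2,.18,0,.21,.01)],[.707,-.045,-.02]),m.sum())
```

```text
sill 0.008 (array([ 0.70638908, -0.04412955, -0.01455862]), np.float64(95.296875)) 2262.0
sill 0.012 (array([ 0.70712589, -0.04336815, -0.01068225]), np.float64(92.71875)) 2262.0
sill 0.018 (array([ 0.70757172, -0.04414163, -0.0159859 ]), np.float64(92.9375)) 2262.0
box (array([ 0.71604698, -0.04586472, -0.01232933]), np.float64(66.515625)) 5220.0
```

View pics/m1.png

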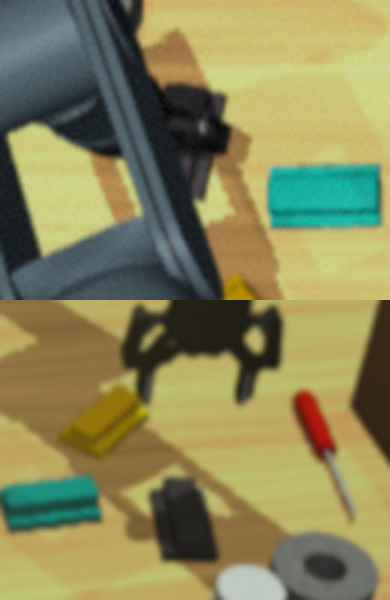

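Request:
{"name": "apply_moves", "arguments": {
  "commands": [
    {"linear":[0.2,0.4,-2.5],"dr":[0,0,0],"fingers":1},
    {"linear":[0.4,0.8,-5],"dr":[0,0,0],"fingers":1},
    {"linear":[0.4,0.8,-7.5],"dr":[0,0,0],"fingers":1},
    {"linear":[0.4,0.8,-10],"dr":[0,0,0],"fingers":1},
    {"linear":[0.4,0.8,-11],"dr":[0,0,0],"fingers":1},
    {"linear":[0.4,0.8,-11],"dr":[0,0,0],"fingers":1},
    {"linear":[0.4,0.8,-11],"dr":[0,0,0],"fingers":1}
  ]
}}

```text
time: 3.25
tool_pos: [0.5056, 0.3599, 0.0357]
tcp_rot: [-0.0, 0.996, -0.087, 0.0]
force: [-0.3, -0.4, 0.6]
finger_gap: 1.002
grasp_force: 0.0
```

Run:
```python
from h import *
for i in range(3):
    s=cam("scene"); o=robot.observe(); print(o["tool_pos"].round(4),o["tcp_rot"].round(4),o["force"].round(2))
```

```text
[0.5063 0.3604 0.0365] [-7.000e-04  9.963e-01 -8.640e-02  1.300e-03] [ 0.42 -0.19  0.23]
[0.5065 0.3608 0.0368] [-9.000e-04  9.963e-01 -8.630e-02  1.600e-03] [0.31 0.3  0.11]
[0.5066 0.3609 0.0368] [-0.001   0.9963 -0.0862  0.0017] [0.41 0.21 0.57]
```

Request:
{"name": "apply_moves", "arguments": {
  "commands": [
    {"linear":[-0.2,0.1,-1],"dr":[0,0,0],"fingers":1},
    {"linear":[-0.2,0.1,-2],"dr":[0,0,0],"fingers":1},
    {"linear":[-0.2,0.1,-2.1],"dr":[0,0,0],"fingers":1},
    {"linear":[-0.2,0.1,-2.1],"dr":[0,0,0],"fingers":0.7},
    {"linear":[-0.2,0.1,-2.1],"dr":[0,0,0],"fingers":0.2},
    {"linear":[-0.2,0.1,-2.1],"dr":[0,0,0],"fingers":0.2},
    {"linear":[-0.2,0.1,-2.1],"dr":[0,0,0],"fingers":0.2},
    {"linear":[-0.2,0.1,-2.1],"dr":[0,0,0],"fingers":0.2},
    {"linear":[-0.2,0.1,-2.1],"dr":[0,0,0],"fingers":0.2},
    {"linear":[-0.2,0.1,-2.1],"dr":[0,0,0],"fingers":0.2}
  ],
  "squeeze": 70
}}

```text
time: 4.23
tool_pos: [0.5037, 0.362, 0.0142]
tcp_rot: [-0.001, 0.996, -0.086, 0.001]
force: [0.1, 1.1, 4.0]
finger_gap: 0.38
grasp_force: 72.1
```

Request:
{"name": "apply_moves", "arguments": {
  "commands": [
    {"linear":[0,0,0],"dr":[0,0,0],"fingers":0.2},
    {"linear":[0,0,0],"dr":[0,0,0],"fingers":0.2},
    {"linear":[0,0,0],"dr":[0,0,0],"fingers":0.2},
    {"linear":[0,0,0],"dr":[0,0,0],"fingers":0.2}
  ]
}}

```text
time: 4.57
tool_pos: [0.5036, 0.362, 0.0142]
tcp_rot: [-0.001, 0.996, -0.086, 0.001]
force: [0.3, 2.0, 6.0]
finger_gap: 0.377
grasp_force: 72.3
```

Request:
{"name": "apply_moves", "arguments": {
  "commands": [
    {"linear":[0,0,1],"dr":[0,0,0],"fingers":0.2},
    {"linear":[0,0,3],"dr":[0,0,0.02],"fingers":0.2},
    {"linear":[-1,-1,6],"dr":[0,0,0.04],"fingers":0.2},
    {"linear":[-2.5,-3,9],"dr":[0,0,0.06],"fingers":0.2},
    {"linear":[-4,-6,12],"dr":[0,0,0.08],"fingers":0.2},
    {"linear":[-5.5,-9,14],"dr":[0,0,0.1],"fingers":0.2},
    {"linear":[-7,-12,16],"dr":[0,0,0.12],"fingers":0.2},
    {"linear":[-8,-15,16],"dr":[0,0,0.14],"fingers":0.2},
    {"linear":[-8,-18,16],"dr":[0,0,0.16],"fingers":0.2},
    {"linear":[-8,-20,16],"dr":[0,0,0.16],"fingers":0.2},
    {"linear":[-8,-20,16],"dr":[0,0,0.16],"fingers":0.2},
    {"linear":[-8,-20,16],"dr":[0,0,0.16],"fingers":0.2}
  ]
}}

```text
time: 5.57
tool_pos: [0.4221, 0.1605, 0.1731]
tcp_rot: [0.0, 1.0, -0.008, -0.001]
force: [0.6, -0.5, -5.4]
finger_gap: 0.378
grasp_force: 71.4
```

Run:
```python
from h import *
s=cam("scene");t=cam("top"); o=robot.observe(); print(o["tool_pos"].round(4),o["tcp_rot"].round(4),o["force"].round(2),o["wrist_torque"].round(2),o["finger_gap"])
q=proj(s,o["tool_pos"])[0].astype(int); p=proj(t,o["tool_pos"])[0].astype(int); print(q,p)
cv2.imwrite("pics/m2.png",np.hstack([cv2.resize(c["img"][v-60:v+60,u-60:u+60],(390,390),interpolation=cv2.INTER_CUBIC) for c,(u,v) in((s,q),(t,p))])[:,:,::-1])
```

```text
[0.4226 0.1618 0.1731] [-1.0e-04  1.0e+00 -6.4e-03 -7.0e-04] [-0.16 -0.1  -5.13] [ 0.04  0.06 -0.02] 0.3777713125844629
[374 198] [255 275]
```

View pics/m2.png

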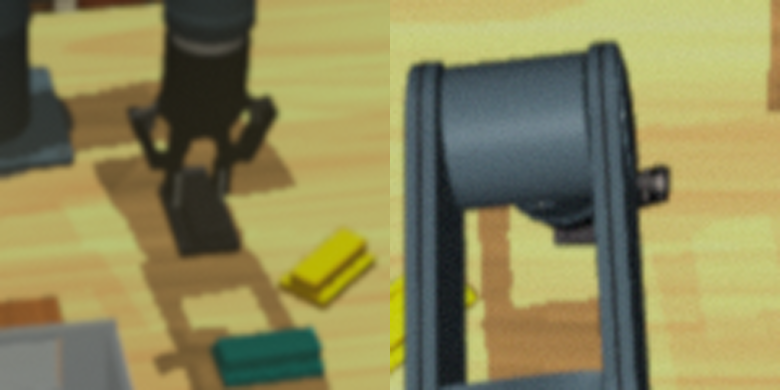

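Request:
{"name": "apply_moves", "arguments": {
  "commands": [
    {"linear":[0.3,-3,0],"dr":[0,0,0],"fingers":0.2},
    {"linear":[0.6,-6,0],"dr":[0,0,0],"fingers":0.2},
    {"linear":[1,-9,0],"dr":[0,0,0],"fingers":0.2},
    {"linear":[1.4,-12,0],"dr":[0,0,0],"fingers":0.2},
    {"linear":[1.8,-15,0],"dr":[0,0,0],"fingers":0.2},
    {"linear":[2.2,-18,0],"dr":[0,0,0],"fingers":0.2},
    {"linear":[2.7,-20.5,0],"dr":[0,0,0],"fingers":0.2},
    {"linear":[5,-20.5,0],"dr":[0,0,0],"fingers":0.2},
    {"linear":[8,-20.5,0],"dr":[0,0,0],"fingers":0.2},
    {"linear":[10,-20.5,0],"dr":[0,0,-0.0],"fingers":0.2},
    {"linear":[10,-20.5,0],"dr":[0,0,0],"fingers":0.2},
    {"linear":[10,-20.5,0],"dr":[0,0,0],"fingers":0.2}
  ]
}}

```text
time: 6.67
tool_pos: [0.5237, -0.0424, 0.1725]
tcp_rot: [-0.0, 1.0, -0.005, -0.001]
force: [-0.6, -0.5, -5.5]
finger_gap: 0.382
grasp_force: 72.2
```

Run:
```python
from h import *
s=cam("scene");t=cam("top"); o=robot.observe(); print(o["tool_pos"].round(4),o["tcp_rot"].round(4),o["force"].round(2))
cv2.imwrite("pics/m3.png",np.hstack([cv2.resize(c["img"][v:v+160,u:u+130],(390,480),interpolation=cv2.INTER_CUBIC) for c,(u,v) in((s,(255,170)),(t,(280,110)))])[:,:,::-1])
```

```text
[ 0.5221 -0.0423  0.1726] [-4.0e-04  1.0e+00 -5.4e-03 -1.4e-03] [ 0.84  0.69 -5.04]
```

View pics/m3.png

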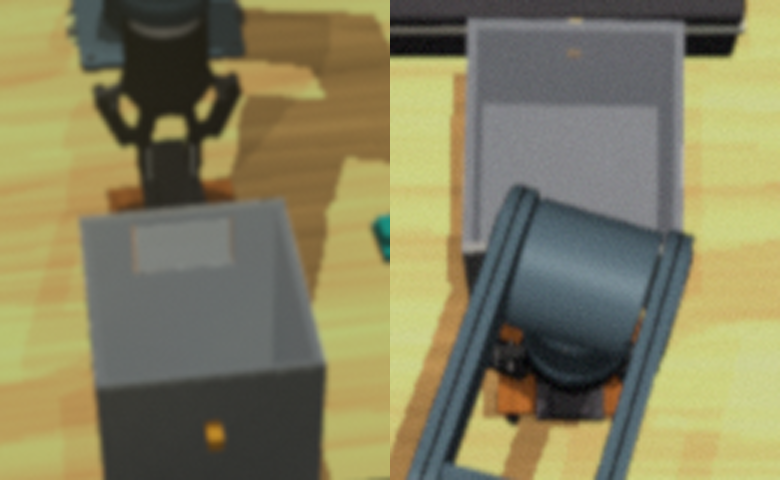

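Request:
{"name": "apply_moves", "arguments": {
  "commands": [
    {"linear":[0,0,-0.6],"dr":[0,0,0],"fingers":0.2},
    {"linear":[0.5,0,-1.1],"dr":[0,0,0],"fingers":0.2},
    {"linear":[1.5,0,-1.1],"dr":[0,0,0],"fingers":0.2},
    {"linear":[2.5,0,-1.1],"dr":[0,0,0],"fingers":0.2},
    {"linear":[3.5,0,-1.1],"dr":[0,0,0],"fingers":0.2},
    {"linear":[4.5,0,-1.1],"dr":[0,0,0],"fingers":0.2},
    {"linear":[5,0,-1.1],"dr":[0,0,0],"fingers":0.2},
    {"linear":[5,0,-1.1],"dr":[0,0,0],"fingers":0.2}
  ]
}}

```text
time: 7.43
tool_pos: [0.5746, -0.0436, 0.1623]
tcp_rot: [0.0, 1.0, -0.006, 0.0]
force: [-0.7, 0.9, -5.6]
finger_gap: 0.38
grasp_force: 72.1
```

Request:
{"name": "apply_moves", "arguments": {
  "commands": [
    {"linear":[1,0,0],"dr":[0,0,0],"fingers":0.2},
    {"linear":[2,0,0],"dr":[0,0,0],"fingers":0.2},
    {"linear":[2.3,0,-0.2],"dr":[0,0,0],"fingers":0.2},
    {"linear":[2.3,0,-0.5],"dr":[0,0,0],"fingers":0.2},
    {"linear":[2.3,0,-0.7],"dr":[0,0,0],"fingers":0.2},
    {"linear":[2.3,0,-0.7],"dr":[0,0,0],"fingers":0.2}
  ]
}}

```text
time: 7.93
tool_pos: [0.5951, -0.0433, 0.1546]
tcp_rot: [-0.0, 1.0, -0.006, -0.001]
force: [0.1, -1.3, -6.2]
finger_gap: 0.374
grasp_force: 72.1
```

Run:
```python
from h import *
s=cam("scene"); o=robot.observe(); print(o["tool_pos"].round(4),o["tcp_rot"].round(4),o["force"].round(2),o["wrist_torque"].round(2))
cv2.imwrite("pics/m4.png",cv2.resize(s["img"][170:330,255:385],(585,600),interpolation=cv2.INTER_CUBIC)[:,:,::-1])
```

```text
[ 0.5952 -0.0433  0.1549] [-2.0e-04  1.0e+00 -6.1e-03 -7.0e-04] [ 0.3   0.83 -6.1 ] [0.06 0.16 0.02]
```

View pics/m4.png

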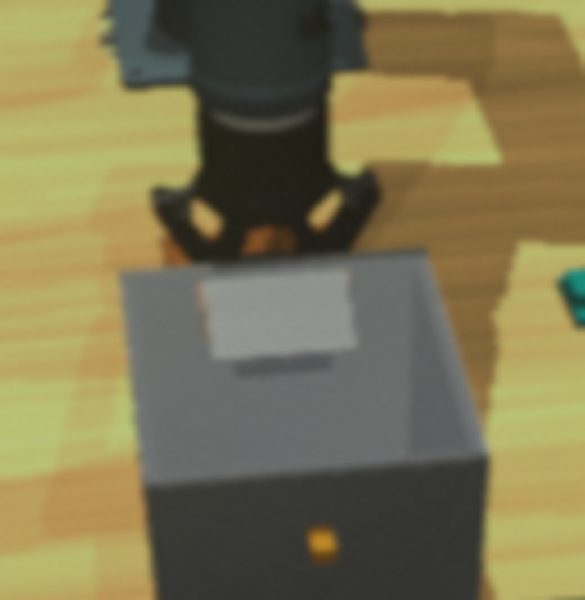

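Request:
{"name": "apply_moves", "arguments": {
  "commands": [
    {"linear":[0,0,-0.1],"dr":[0,0,0],"fingers":0.2},
    {"linear":[0,0,-0.1],"dr":[0,0,0],"fingers":0.5},
    {"linear":[0,0,-0.1],"dr":[0,0,0],"fingers":0.6},
    {"linear":[0,0,-0.1],"dr":[0,0,0],"fingers":0.6},
    {"linear":[0,0,0],"dr":[0,0,0],"fingers":0.6},
    {"linear":[0,0,2],"dr":[0,0,0],"fingers":0.6},
    {"linear":[0,0,4],"dr":[0,0,0],"fingers":0.6},
    {"linear":[-2,0,4],"dr":[0,0,0],"fingers":0.3},
    {"linear":[-5,0,4],"dr":[0,0,0],"fingers":0},
    {"linear":[-7,0,4],"dr":[0,0,0],"fingers":0},
    {"linear":[-7,0,4],"dr":[0,0,0],"fingers":0}
  ]
}}

```text
time: 8.9
tool_pos: [0.5228, -0.0429, 0.1961]
tcp_rot: [-0.0, 1.0, -0.006, -0.001]
force: [-0.2, -0.8, -0.1]
finger_gap: 0.035
grasp_force: 0.0
```

Run:
```python
from h import *
s=cam("scene");t=cam("top"); o=robot.observe(); print(o["tool_pos"].round(4),o["tcp_rot"].round(4),o["force"].round(2),o["finger_gap"])
cv2.imwrite("pics/m5.png",np.hstack([cv2.resize(c["img"][v:v+160,u:u+130],(390,480),interpolation=cv2.INTER_CUBIC) for c,(u,v) in((s,(255,170)),(t,(280,110)))])[:,:,::-1])
```

```text
[ 0.5263 -0.0436  0.1965] [ 3.0e-04  1.0e+00 -6.3e-03  1.1e-03] [ 0.48 -0.07  0.26] 0.0010554672060722118
```

View pics/m5.png

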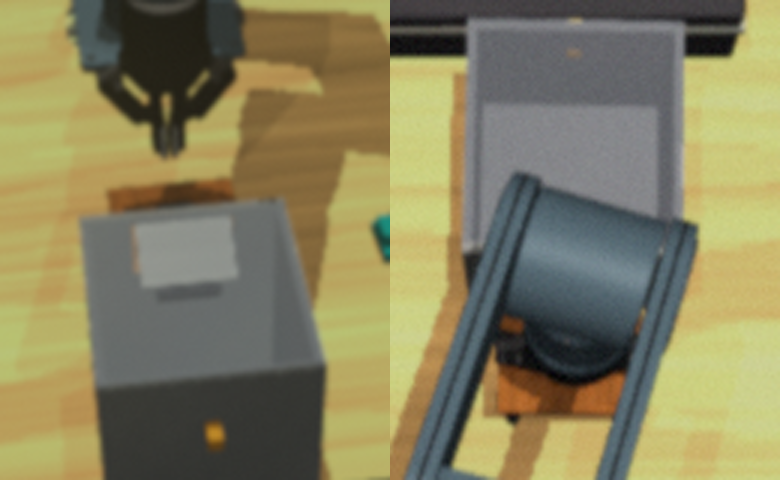

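Request:
{"name": "apply_moves", "arguments": {
  "commands": [
    {"linear":[0,0,-2],"dr":[0,0,0],"fingers":0},
    {"linear":[0,0,-4],"dr":[0,0,0],"fingers":0},
    {"linear":[0,0,-4.8],"dr":[0,0,0],"fingers":0},
    {"linear":[0.5,0,-4.8],"dr":[0,0,0],"fingers":0},
    {"linear":[1,0,-4.8],"dr":[0,0,0],"fingers":0},
    {"linear":[1.6,0,-4.8],"dr":[0,0,0],"fingers":0},
    {"linear":[2.2,0,-4.8],"dr":[0,0,0],"fingers":0},
    {"linear":[2.8,0,-4.8],"dr":[0,0,0],"fingers":0},
    {"linear":[3.4,0,-4.8],"dr":[0,0,0],"fingers":0},
    {"linear":[4,0,-4.8],"dr":[0,0,0],"fingers":0},
    {"linear":[4,0,-4.8],"dr":[0,0,0],"fingers":0}
  ]
}}

```text
time: 9.92
tool_pos: [0.5677, -0.0437, 0.1483]
tcp_rot: [0.0, 1.0, -0.006, 0.001]
force: [0.5, 0.3, -0.4]
finger_gap: 0.005
grasp_force: 0.0
```

Request:
{"name": "apply_moves", "arguments": {
  "commands": [
    {"linear":[0.7,0,0],"dr":[0,0,0],"fingers":0},
    {"linear":[1.4,0,0],"dr":[0,0,0],"fingers":0},
    {"linear":[2.1,0,0],"dr":[0,0,0],"fingers":0},
    {"linear":[2.8,0,0],"dr":[0,0,0],"fingers":0},
    {"linear":[3.2,0,0],"dr":[0,0,0],"fingers":0},
    {"linear":[3.2,0,0],"dr":[0,0,0],"fingers":0},
    {"linear":[3.2,0,0],"dr":[0,0,0],"fingers":0}
  ]
}}

```text
time: 10.5
tool_pos: [0.5982, -0.0434, 0.1472]
tcp_rot: [-0.0, 1.0, -0.006, -0.0]
force: [0.2, 0.4, -0.7]
finger_gap: -0.002
grasp_force: 0.0
```

Run:
```python
from h import *
s=cam("scene");t=cam("top"); o=robot.observe(); print(o["tool_pos"].round(4),o["tcp_rot"].round(4),o["force"].round(2),o["finger_gap"])
cv2.imwrite("pics/m6.png",np.hstack([cv2.resize(c["img"][v:v+160,u:u+130],(390,480),interpolation=cv2.INTER_CUBIC) for c,(u,v) in((s,(255,170)),(t,(280,110)))])[:,:,::-1])
```

```text
[ 0.5978 -0.0433  0.1473] [-1.0e-04  1.0e+00 -6.1e-03 -3.0e-04] [ 0.38  0.23 -0.52] -0.0012156949284055213
```

View pics/m6.png

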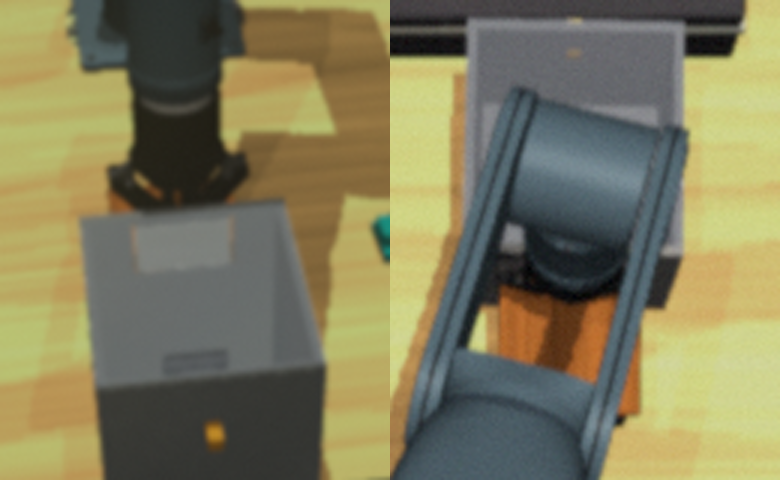

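The weight is on the box floor (crop 195,362), and the flap looks shut, as it did at the start. I'll back the arm off and check the flap numerically against the first picture, since I've used all 10 views.

Request:
{"name": "apply_moves", "arguments": {
  "commands": [
    {"linear":[-2,0,0],"dr":[0,0,0],"fingers":0},
    {"linear":[-4,0,1],"dr":[0,0,0],"fingers":0},
    {"linear":[-7,0,3],"dr":[0,0,0],"fingers":0},
    {"linear":[-10,0,6],"dr":[0,0,0],"fingers":0},
    {"linear":[-13,1,9],"dr":[0,0,0],"fingers":0},
    {"linear":[-16,4,10],"dr":[0,0,0],"fingers":0},
    {"linear":[-17,7,10],"dr":[0,0,0],"fingers":0},
    {"linear":[-18,10,10],"dr":[0,0,0],"fingers":0},
    {"linear":[-18,13,10],"dr":[0,0,0],"fingers":0},
    {"linear":[-18,16,10],"dr":[0,0,0],"fingers":0},
    {"linear":[-18,16,10],"dr":[0,0,0],"fingers":0},
    {"linear":[-18,16,10],"dr":[0,0,0],"fingers":0}
  ]
}}

```text
time: 11.6
tool_pos: [0.4174, 0.1177, 0.2476]
tcp_rot: [0.0, 1.0, -0.004, 0.0]
force: [-0.4, -0.6, -0.3]
finger_gap: -0.004
grasp_force: 0.0
```

Run:
```python
from h import *
s=cam("scene");t=cam("top"); o=robot.observe(); print(o["time"],o["tool_pos"].round(3),o["force"].round(2))
for c,n in((s,"scene"),(t,"top")):
    r=cv2.imread(f"pics/{n}0.png")[:,:,::-1].astype(int); d=np.abs(c["img"].astype(int)-r).max(2)
    d=cv2.blur(d.astype(np.float32),(3,3))
    if n=="scene": print("flap diff",d[240:264,297:336].mean(), d[240:264,297:336].max(),"walls",d[265:280,297:345].mean())
    k,l,st,ce=cv2.connectedComponentsWithStats((d>35).astype(np.uint8)); print(n,[(ce[i].round().tolist(),int(st[i,4])) for i in range(1,k) if st[i,4]>15])
```

```text
11.7 [0.418 0.116 0.247] [ 0.46 -0.34  0.37]
flap diff 1.6737893 2.4444444 walls 1.7979938
scene [([142.0, 55.0], 7050), ([232.0, 5.0], 108), ([271.0, 32.0], 988), ([361.0, 126.0], 10595), ([305.0, 74.0], 291), ([377.0, 99.0], 43), ([289.0, 107.0], 34), ([287.0, 118.0], 56), ([301.0, 113.0], 26), ([265.0, 214.0], 4194), ([440.0, 254.0], 556)]
top [([339.0, 167.0], 700), ([378.0, 390.0], 56245), ([191.0, 247.0], 867), ([321.0, 424.0], 925), ([356.0, 451.0], 540)]
```

The flap patch now matches its shut view to within noise. Apart from the arm and its shadow, the only changes are the weight's old place and the weight inside the box.

```bash
python3 -c "
from workcell import robot
print(robot.hand_in())"
```

```text
the job is handed in; nothing more can be done
None
```

The fabric weight went through the flap and dropped into the return box, the flap shut fully behind it, nothing else on the bench moved, and I handed the job in at about 12 s.

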